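# Index the clamped cylinder head to the fifth click

## Robot

A 6-joint arm with a two-finger parallel gripper is mounted at the origin on the work surface. World frame = base frame: x ahead of the robot, y to its left, z up, the work surface at z = 0. Lengths are in m, angles in rad, forces in N, time in s.
With the tool pointing down it reaches from about 0.25 to 0.775 m from the base axis. Payload 4 kg.
Tool frame: the origin (TCP) lies at the centre of the arm's flange, where the gripper is bolted on; the fingertips stand 199 mm ahead of it and the grasp point (between the pads) lies 180 mm ahead of it (robot.tcp_to_tips is the distance from the TCP to the fingertips, in m); z points along the fingers, y is the line along which they close (so a half turn about z gives the same grasp; the last joint's range is limited). The gripper opens to 94 mm and grips with 3 to 60 N. Pads are 16 mm wide; open, the fingers measure 119 mm over their backs; the gripper's body (75 mm by 177 mm) begins 78 mm behind the grasp point.
Start: joints at [-1.353, 0.087, 1.371, -0, 1.684, -0.103], TCP at [0.173, -0.522, 0.405] pointing down, gripper open.
Joint ranges: [-3.1, 3.1], [-0.76, 2.03], [0.27, 2.55], [-1.08, 4.22], [0.17, 2.65], [-2.57, 2.57]. Speed limits (rad/s): [2.79, 2.79, 3.14, 3.14, 3.14, 3.14].

## Interface

Orientations are given as [roll, pitch, yaw] about the fixed x, y, z axes, in that order (R = Rz(yaw) Ry(pitch) Rx(roll)).
In Python, from bench import telemetry, snapshot, ticket, robot gives the robot as it stands.
- The arm moves only by the tool apply_moves, never from a script. Its argument "moves" is a list that holds one entry, the list of rows, each a list of 5 numbers: the shift along the tool's x, y, z in units of 50 mm (1.0 is 50 mm), then the turn about the tool's z in units of 10 degrees (1.0 is 10 degrees), then the closure, from 0 (fully open) to 1 (shut). A call has 1 to 10 rows; each row is the pose to reach, as a shift and turn from the pose commanded when the call began, along the tool's axes at that moment; what a row does not reach only later rows make up. A row lasts 1/8 s, in which the tool goes at most 62.5 mm and 10.7 degrees, less where a joint would pass 70% of its speed; a pose out of reach is approached as far as the arm can. A call with a gripper value outside its range is refused whole. The fingers move at their own pace and stop on an object; the grip force is fixed at half the most. Time passes only in rows, so rows that repeat a pose let the fingers close. It gives the time, the measured TCP pose, the force, the opening and the grip force at its end, in the units of the state.
- telemetry.get_obs(): the state, without advancing time (a new reading comes with each control period).
- snapshot(name): name is "scene" or "top" or "wrist"; returns a dict with "image" (384x512x3 uint8, red, green, blue), "fovy" (degrees; the focal length in pixels is half the picture's height over the tangent of half this angle, whatever the lens; pixels are square), "cx", "cy" (the principal point, pixels), "D" ([k1, k2, p1, p2, k3] as OpenCV has them; the pictures are not rectified), "R" (3x3) and "t" (3): a world point X has camera coordinates R X + t. Camera axes: x right, y down, z forward; pixel columns grow to the right and rows downward; lengths in m; the calibration is good to about 2 mm. A picture is of the moment at which its call begins. There is no depth.
- ticket.close_job(): hands the job in; it is judged then, once.
The state is a dict: "time": time; "joint_positions": joint angles; "qvel": joint speeds; "joint_torque": joint torques, N m; "tool_pos": TCP position; "ee_rot": TCP orientation; "wrist_force": force on the tool from outside, world axes, zero at the start; "wrist_torque": the same for the moment, N m; "width": finger opening in m; "finger_force": force on a finger pad.
Only numpy, scipy, OpenCV 4.12 (cv2) and the standard library are available. Lean on these libraries where they do the work, as an engineer would, in place of code of your own. Each camera call takes 0.05 s, during which the arm holds its last target. There are 200 camera calls.

## Task

Two clicking swivel bases stand on the mower bench; one carries the clamped aluminium cylinder head, the other an empty pine block. Turn the one with the cylinder head by its upright handle post, click by click, until its handle arm stands over the fifth mark, counting the mark next to the little stop pin as the first, and leave it clicked in there. Do not turn the empty one.

Things in the scene. Friction and masses are not known exactly. Their poses are not given: they have to be found in the camera images.
- head_base: Round steel base (diameter 210, 12 thick, mm) under the swivel with the cylinder head. Origin on the swivel axis at bench height, z up. Six raised radial marks on its rim, facing the robot: seen from above mark k (1 to 6) lies at 105+30*(k-1) degrees counter-clockwise from its x axis, the fifth at 225. The stop pin (diameter 10, top at 36) is at 84 degrees, next to mark 1. Its place varies.
- head_rotor (a joint): Turn of the swivel with the head, rad, counter-clockwise from above: 0 with the arm over mark 1, +pi/6 (30 degrees) per mark, 2.094 at mark 5, end stop just past mark 6. Starts at mark 1, 2 or 3. A spring drops it into the nearest click when let go; leaving a click takes about 5 N at the post, along its arc. Plate, arm, block, clamp and head turn together, all under 120 mm high.
- head_post (a point): Centre of the top of the upright steel handle post of that swivel: round, diameter 22, top 120 above the bench, free for gripping over its upper 75. It stands 120 from the swivel axis at the end of a 16 wide arm (top at 42) and moves on a circle. Head and block keep within 65 of the axis on its side; the clamp's handle reaches 111 on the opposite side. All in mm.
- spare_post (a point): Centre of the top end of the same handle post on the other swivel, which has the empty pine block and an open clamp. To be left where it is.

How it is judged:
By the outcome, as a careful person would: the job done as asked, in the order asked, and still so for the second after the job is handed in, with the robot touching nothing.
It also fails if it takes over 38 s, if anything falls off the work surface, if the arm or the gripper's body presses on something with over 40 N, if the wrist force passes 120 N, or if a joint passes its speed limit or range.

## Working session

There is one attempt and no reset: what is moved stays moved. The work goes in short steps, Python scripts to look and compute and a tool call to move; the robot and the scene stay as the last step left them, time stands still between calls to the robot, and variables do not carry over. Pictures are saved under pics/ and viewed, at most 10 in all, crops included, and the job is handed in when it is done.

Besides the shell and the picture viewer there is one more tool, called as name(argument=value, ...) on one line, values as JSON. apply_moves: Moves the arm, as the interface text tells. Its arguments: {"type":"object","properties":{"moves":{"type":"array","items":{"type":"array","items":{"type":"array","items":{"type":"number"}}}}},"required":["moves"]}

```bash
mkdir -p pics; cat > h.py <<'E'
import numpy as np, cv2
from bench import telemetry, snapshot, ticket, robot
def K(s):
    f=s["image"].shape[0]/2/np.tan(np.radians(s["fovy"])/2)
    return np.array([[f,0,s["cx"]],[0,f,s["cy"]],[0,0,1.]])
def pt(s,uv,z):
    n=cv2.undistortPoints(np.array([[uv]],float),K(s),np.array(s["D"],float)).ravel()
    R=np.array(s["R"]);t=np.array(s["t"]);c=-R.T@t;d=R.T@np.r_[n,1]
    return c+d*(z-c[2])/d[2]
def px(s,X):
    return cv2.projectPoints(np.array(X,float).reshape(-1,1,3),cv2.Rodrigues(np.array(s["R"]))[0],np.array(s["t"]),K(s),np.array(s["D"],float))[0].reshape(-1,2)
def save(s,n,crop=None,k=1.5):
    im=s["image"][:,:,::-1]
    if crop: im=im[crop[1]:crop[3],crop[0]:crop[2]]
    cv2.imwrite("pics/"+n,cv2.resize(im,None,fx=k,fy=k,interpolation=cv2.INTER_CUBIC))
E
python3 - <<'E'
from h import *
import pickle
for n in("top","scene"):
    s=snapshot(n); save(s,n+"0.png"); pickle.dump(s,open(n+".pkl","wb")); print(n,s["fovy"],s["D"],s["R"],s["t"])
o=telemetry.get_obs();print(o)
E
```

```text
top 52.80871700226289 [-0.07812808  0.          0.          0.          0.        ] [[-0.02297538 -0.9996372  -0.01405707]
 [-0.99271751  0.02447502 -0.117953  ]
 [ 0.11825425  0.01124469 -0.99291968]] [0.07940147 0.57385024 0.84716537]
scene 54.837733791954804 [-0.12229524  0.          0.          0.          0.        ] [[ 0.86667814  0.49884146  0.00511824]
 [ 0.3003443  -0.5135659  -0.80376823]
 [-0.39832437  0.69814559 -0.59492053]] [-0.51825656 -0.05123465  1.06880497]
{'time': 0.1, 'joint_positions': array([-1.35313510e+00,  8.79163336e-02,  1.37207218e+00,  3.01589879e-05,
        1.68361248e+00, -1.03107451e-01]), 'qvel': array([-0.0002146 , -0.00068433, -0.00335051,  0.00118953, -0.00021335,
        0.00013459]), 'joint_torque': array([ 1.32993726e-03, -3.41252124e+01, -3.03302085e+01,  7.18546193e-02,
        3.04128451e-02, -9.17011243e-05]), 'tool_pos': array([ 0.17338956, -0.52186008,  0.40361726]), 'ee_rot': array([-3.13959806e+00, -2.36523380e-04,  3.20771803e-01]), 'wrist_force': array([0.51072363, 0.84699254, 0.4864557 ]), 'wrist_torque': array([-0.00129887, -0.00168344,  0.00430866]), 'finger_force': 0.0, 'width': 0.09398855250531242}
```

View pics/top0.png

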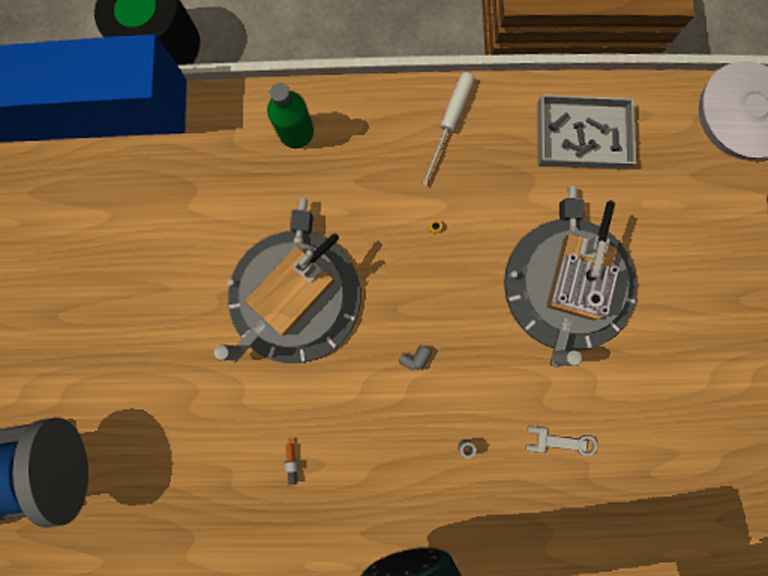

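View pics/scene0.png

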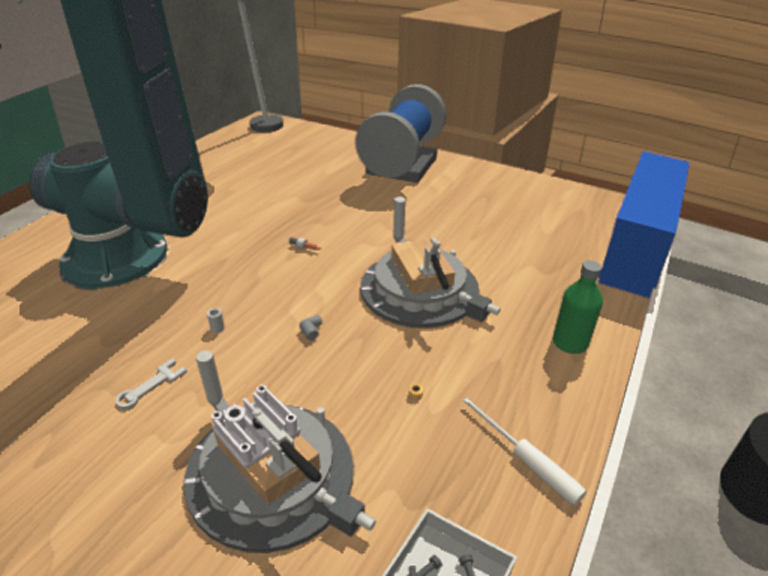

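The top view shows the cylinder head on the right swivel, with its centre near (570,285), post top near (573,358) and stop pin near (515,273) in the 1.5x picture. The left swivel is the empty one. I'll zoom in and measure.

```bash
python3 - <<'E'
from h import *
import pickle
s=pickle.load(open("top.pkl","rb")); save(s,"topc.png",(325,115,435,255),4.2)
P=pt(s,(573/1.5,358/1.5),.12); print("post",P)
for uv,z in [((514,274),.036),((514,297),.012),((531,324),.012),((589,343),.012),((616,327),.012),((631,300),.012)]:
    print(uv,pt(s,np.array(uv)/1.5,z))
E
```

```text
post [ 0.46309005 -0.19079218  0.12      ]
(514, 274) [ 0.59175569 -0.13382097  0.036     ]
(514, 297) [ 0.5589193  -0.13722942  0.012     ]
(531, 324) [ 0.51621138 -0.16169668  0.012     ]
(589, 343) [ 0.4843343  -0.25093153  0.012     ]
(616, 327) [ 0.50791885 -0.29520519  0.012     ]
(631, 300) [ 0.54951611 -0.32210904  0.012     ]
```

View pics/topc.png

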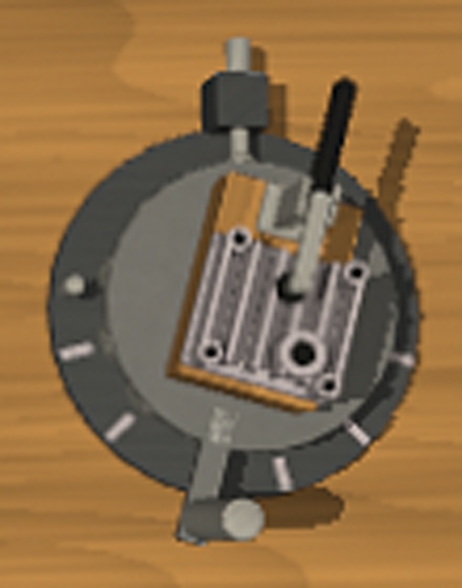

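The crop shows marks 1, 2, 4, 5 and 6 at (75,351), (120,428), (282,473), (358,433) and (402,358). The arm covers mark 3, the post top is at (243,520) and the pin top at (75,285). I'll fit the base pose from these.

```bash
cat > fit.py <<'E'
from h import *
import pickle
from scipy.optimize import least_squares
s=pickle.load(open("top.pkl","rb")); o=np.array([325,115])
uv=lambda a:(np.array(a)+.5)/4.2-.5+o
M={1:(75,351),2:(120,428),4:(282,473),5:(358,433),6:(402,358)}
P=pt(s,uv((243,520)),.12)[:2]; pin=pt(s,uv((75,285)),.036)[:2]
m={k:pt(s,uv(v),.012)[:2] for k,v in M.items()}
e=lambda a:np.array([np.cos(a),np.sin(a)])
def r(q):
    c,y,rm,rp=q[:2],q[2],q[3],q[4]
    return np.r_[np.concatenate([c+rm*e(y+np.radians(75+30*k))-m[k] for k in m]), c+rp*e(y+np.radians(84))-pin, c+.12*e(y+np.radians(165))-P]
f=least_squares(r,[.58,-.23,0,.09,.09]); c=f.x[:2]; y=f.x[2]
if __name__=="__main__":
    print(f.x,np.degrees(y),np.round(f.fun*1000,1),"post",P)
    for k in np.arange(3,5.3,1/3): print(round(k,2),c+.12*e(y+np.radians(75+30*k)),np.degrees(y)+75+30*k)
    d=P-c; print(np.hypot(*d),np.degrees(np.arctan2(d[1],d[0])))
E
python3 fit.py
```

```text
[ 0.57862576 -0.22939194 -0.04615791  0.09464534  0.09693667] -2.6446533004371644 [-0.1 -0.2 -0.2  0.3 -1.5 -0.7  0.   0.2  0.1  1.7  1.  -0.2  0.7 -1.2] post [ 0.46354372 -0.19180164]
3.0 [ 0.46427119 -0.19301842] 162.35534669956283
3.33 [ 0.4596923  -0.21342848] 172.35534669956283
3.67 [ 0.45872714 -0.23432358] 182.35534669956286
4.0 [ 0.46140504 -0.25506884] 192.35534669956283
4.33 [ 0.46764463 -0.27503391] 202.35534669956286
4.67 [ 0.47725633 -0.29361218] 212.35534669956286
5.0 [ 0.48994808 -0.31023914] 222.35534669956286
0.12106571140724831 161.91093348446734
```

The fit residuals are under 2 mm. The post is at (0.464, -0.192) on mark 3, and mark 5 is at (0.490, -0.310). First I'll move above the post with the fingers closing along its arc.

apply_moves(moves=[[[0.95, -0.55, 0, 0.45, 0], [1.9, -1.1, 0, 0.9, 0], [2.85, -1.65, 0, 1.35, 0], [3.8, -2.2, 0, 1.8, 0], [4.75, -2.75, 0, 2.25, 0], [5.7, -3.3, 0, 2.7, 0], [6.65, -3.85, 0, 3.15, 0], [7.59, -4.41, 0, 3.6, 0], [7.59, -4.41, 0, 3.6, 0], [7.59, -4.41, 0, 3.6, 0]]])

```text
time: 1.35
tool_pos: [0.4639, -0.1931, 0.4042]
ee_rot: [3.141, 0.001, -0.307]
wrist_force: [0.4, -0.7, 0.4]
width: 0.0942
finger_force: 0.0
```

```bash
python3 - <<'E'
from h import *
import pickle
s=snapshot("wrist"); pickle.dump(s,open("wrist.pkl","wb")); save(s,"wrist0.png")
print(telemetry.get_obs()["tool_pos"],telemetry.get_obs()["ee_rot"],px(s,[[.464,-.192,.12],[.464,-.192,.045]])*1.5)
E
```

```text
[ 0.46356023 -0.19366466  0.4043039 ] [ 3.14105503e+00  9.34026001e-04 -3.08107562e-01] [[372.58470367 289.50050713]
 [372.76767287 258.50569861]]
```

View pics/wrist0.png

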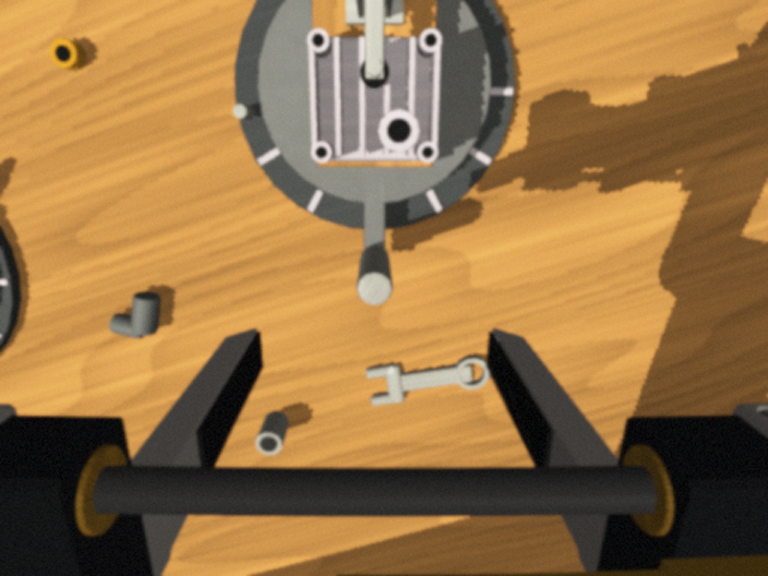

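The wrist view puts the post top at (374,288), against a predicted (373,289), between the fingers. Two marks lie left of the arm and three right, which confirms it stands on mark 3; mark 5 is at (481,157). Next I'll descend and grip.

apply_moves(moves=[[[0, 0, 0.5, 0, 0], [0, 0, 1.1, 0, 0], [0, 0, 1.7, 0, 0], [0, 0, 2.2, 0, 0], [0, 0, 2.58, 0, 0], [0, 0, 2.58, 0, 0.4], [0, 0, 2.58, 0, 0.8], [0, 0, 2.58, 0, 1], [0, 0, 2.58, 0, 1], [0, 0, 2.58, 0, 1]]])

```text
time: 2.65
tool_pos: [0.4641, -0.193, 0.2762]
ee_rot: [3.141, -0.001, -0.307]
wrist_force: [-0.1, 0.5, -0.7]
width: 0.0473
finger_force: 0.0
```

```bash
cat > arc.py <<'E'
# rows along the arc in tool units, starting with tool x radial (pointing to the axis), tool y along the ccw tangent
import numpy as np
for a in np.arange(3,34,3):
    t=np.radians(a); print(a, np.round([.12*(1-np.cos(t))/.05,.12*np.sin(t)/.05,-a/10],3))
E
python3 arc.py; python3 -c "
from h import *
o=telemetry.get_obs();print(o['tool_pos'],o['ee_rot'],o['width'],o['finger_force'],o['wrist_force'])"
```

```text
3 [ 0.003  0.126 -0.3  ]
6 [ 0.013  0.251 -0.6  ]
9 [ 0.03   0.375 -0.9  ]
12 [ 0.052  0.499 -1.2  ]
15 [ 0.082  0.621 -1.5  ]
18 [ 0.117  0.742 -1.8  ]
21 [ 0.159  0.86  -2.1  ]
24 [ 0.207  0.976 -2.4  ]
27 [ 0.262  1.09  -2.7  ]
30 [ 0.322  1.2   -3.   ]
33 [ 0.387  1.307 -3.3  ]
[ 0.4641416  -0.19303549  0.27615405] [ 3.14133013e+00 -8.96215362e-04 -3.07398223e-01] 0.04734093844494891 0.0 [-0.09573423  0.46725617 -0.69721704]
```

apply_moves(moves=[[[0, 0, 0, 0, 1], [0, 0, 0, 0, 1], [0, 0, 0, 0, 1], [0, 0, 0, 0, 1], [0, 0, 0, 0, 1], [0, 0, 0, 0, 1], [0, 0, 0, 0, 1]]])

```text
time: 3.52
tool_pos: [0.464, -0.1931, 0.2756]
ee_rot: [3.141, 0.0, -0.308]
wrist_force: [-0.3, -1.9, 0.2]
width: 0.021
finger_force: 30.0
```

It has a grip: 21 mm wide at 30 N. Now I'll turn it one click to mark 4.

apply_moves(moves=[[[0.003, 0.126, 0, -0.3, 1], [0.013, 0.251, 0, -0.6, 1], [0.03, 0.375, 0, -0.9, 1], [0.052, 0.499, 0, -1.2, 1], [0.082, 0.621, 0, -1.5, 1], [0.117, 0.742, 0, -1.8, 1], [0.159, 0.86, 0, -2.1, 1], [0.207, 0.976, 0, -2.4, 1], [0.262, 1.09, 0, -2.7, 1], [0.322, 1.2, 0, -3.0, 1]]])

```text
time: 4.78
tool_pos: [0.4613, -0.2542, 0.2756]
ee_rot: [-3.138, -0.0, 0.219]
wrist_force: [-0.7, 3.2, 1.5]
width: 0.0212
finger_force: 30.0
```

apply_moves(moves=[[[0, 0, 0, 0, 1], [0, 0, 0, 0, 1], [0, 0, 0, 0, 1]]])

```text
time: 5.15
tool_pos: [0.4613, -0.2548, 0.2756]
ee_rot: [-3.141, -0.0, 0.216]
wrist_force: [1.8, 1.8, 0.4]
width: 0.0218
finger_force: 30.0
```

The tool is at mark 4, predicted (0.4614, -0.2551), with small forces. Next is mark 5.

apply_moves(moves=[[[0.003, 0.126, 0, -0.3, 1], [0.013, 0.251, 0, -0.6, 1], [0.03, 0.375, 0, -0.9, 1], [0.052, 0.499, 0, -1.2, 1], [0.082, 0.621, 0, -1.5, 1], [0.117, 0.742, 0, -1.8, 1], [0.159, 0.86, 0, -2.1, 1], [0.207, 0.976, 0, -2.4, 1], [0.262, 1.09, 0, -2.7, 1], [0.322, 1.2, 0, -3.0, 1]]])

```text
time: 6.4
tool_pos: [0.4898, -0.3096, 0.2756]
ee_rot: [-3.139, -0.001, 0.741]
wrist_force: [-1.7, 4.2, 1.5]
width: 0.0213
finger_force: 30.0
```

apply_moves(moves=[[[0, 0, 0, 0, 1], [0, 0, 0, 0, 1], [0, 0, 0, 0, 0.6], [0, 0, 0, 0, 0.3], [0, 0, 0, 0, 0], [0, 0, 0, 0, 0], [0, 0, 0, 0, 0], [0, 0, 0, 0, 0], [0, 0, 0, 0, 0], [0, 0, 0, 0, 0]]])

```text
time: 7.65
tool_pos: [0.4898, -0.3102, 0.2757]
ee_rot: [3.141, 0.0, 0.74]
wrist_force: [0.0, -0.9, 0.3]
width: 0.0934
finger_force: 0.0
```

```bash
python3 - <<'E'
from h import *
o=telemetry.get_obs();print(o['tool_pos'],o['width'],o['wrist_force'])
E
```

```text
[ 0.4898259  -0.31024117  0.27569032] 0.09335252526016223 [ 0.03870393 -0.87753132  0.31660882]
```

The gripper is fully open, so I'll rise straight up.

apply_moves(moves=[[[0, 0, -0.3, 0, 0], [0, 0, -0.8, 0, 0], [0, 0, -1.4, 0, 0], [0, 0, -2, 0, 0], [0, 0, -2.6, 0, 0], [0, 0, -2.6, 0, 0], [0, 0, -2.6, 0, 0]]])

```text
time: 8.52
tool_pos: [0.4897, -0.3101, 0.405]
ee_rot: [-3.141, 0.0, 0.74]
wrist_force: [0.5, -0.4, -0.8]
width: 0.0944
finger_force: 0.0
```

```bash
python3 - <<'E'
from h import *
s=snapshot("wrist"); save(s,"wrist1.png")
print(telemetry.get_obs()["tool_pos"],px(s,[[.490,-.310,.12]])*1.5)
E
```

```text
[ 0.48963265 -0.31010075  0.40414555] [[373.51135657 288.50790515]]
```

View pics/wrist1.png

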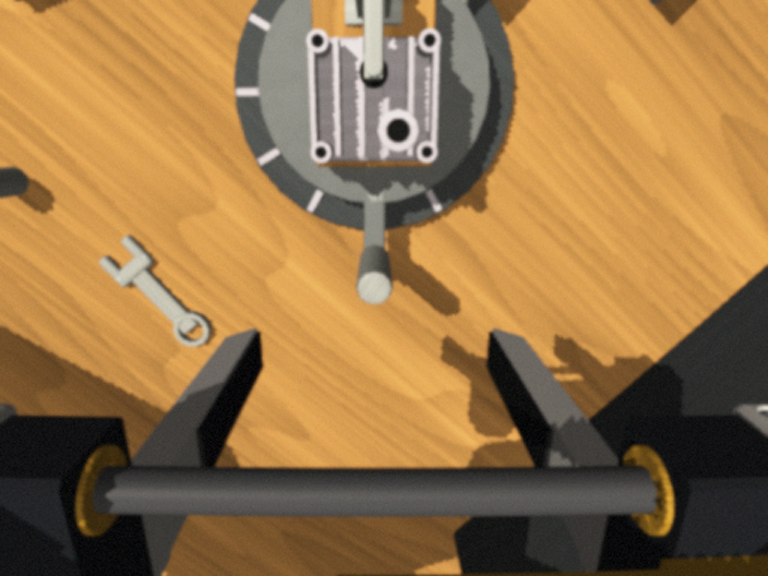

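The arm stands centred, with four marks to its left at (260,20), (247,92), (270,157) and (316,200), and one to its right at (434,200). That is mark 5. The post top is at (374,287), against a predicted (373.5,288.5), so I'll hand in.

```bash
python3 -c "
from bench import ticket
print(ticket.close_job())"
```

```text
the job is handed in; nothing more can be done
None
```

The swivel with the cylinder head was turned from mark 3 to mark 5 and left clicked in there; I released the post, did not touch the empty swivel, and handed the job in at about 8.6 s.

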